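Fetch the gold box from under the tiered curing tray

TASK

The striped gold box is finished, but it sits on the lower tier of the curing stand, under the tray with the two lacquered cups. Stand both cups upright on the slate-grey mat, lift the tray off onto the cork mat, and lay the box flat, centred and lengthwise on the yellow panel of the dark display board; then put the tray back fully down on the stand's four pins and stand each cup in the middle of the tray spot of its own colour, gold on gold and green on green. Keep the cups upright all the while, leave the amber jar and the brush pot where they stand, and let go of everything at the end.

Things in the scene. Friction and masses are not known exactly. Their poses are not given: they have to be found in the camera images.
- gold_cup: loose black lacquered cup with a gold band round it and gold inside, 60 mm diameter, straight sides, 76 mm tall, 160 g; origin at the centre of its underside, z up along its axis. It starts upright on one of the two spots of the tray, not always the one of its own colour
- green_cup: the same cup with a green band and green inside; it starts on the other spot of the tray
- tray: loose light-wood tier 190 (x) x 160 (y) x 12 mm, 260 g; origin: centre of underside. 14 mm square holes at x +-80, y +-65; windows at the y ends show the box below. On top (z 12) a gold spot, 72 mm wide, at x -48 y 0 and a green one at x +48 y 0. Handle to pinch across x: dark bar 12 x 84 (y) x 12 mm centred at x 0 y 0 z 52; cups on the spots leave only 12 mm beside it. Starts on the stand
- gold_box: loose closed lacquer box, gold with green and white stripes, 56 (x) x 130 (y) x 40 (z) mm, 200 g; origin at the centre of its underside. It starts flat on the base board of the stand, under the tray, with its long side about along the stand's y (within 0.08 rad)
- stand: fixed stand: dark base board 190 (x) x 160 (y) mm, top at z 15, low lips at its y ends; posts at x +-80, y +-65: 18 mm thick up to z 67 (shoulders carry the tray), then 8 mm pins with round tips up to z 89, 3 mm play each way in the tray's holes. Origin: centre of underside, on the table. Seated, the tray's origin is 67 mm above it, axes along the stand's; half a turn does not matter
- cork_mat: fixed tan cork mat 200 (x) x 170 (y) mm, 4 mm thick, the place to set the tray down for the time being; origin at the centre of its underside
- cup_mat: fixed slate-grey mat 200 (x) x 110 (y) mm, 4 mm thick, the place to stand the two cups for the time being, anywhere on it; origin at the centre of its underside
- display_board: fixed dark wooden board 200 (x) x 110 (y) mm with a yellow panel 150 (x) x 76 (y) mm in its middle, whose top is 12 mm above the board's underside; origin at the centre of the underside. The box belongs centred on the panel with its long side (its y) along the board's x, either way round
- amber_jar: bystander, to be left alone: amber glass jar with a black lid, 52 mm diameter, 75 mm tall; origin at the centre of its underside
- brush_pot: bystander, to be left alone: brown pot of 54 mm diameter, 70 mm tall, with brushes up to 135 mm; origin at the centre of its underside
Mind the look-alikes: they are no part of the job. Leave any pink look-alike of the stand alone.

How it is judged:
By the outcome, as a careful person would: the job done as asked, in the order asked, and still so for the second after the job is handed in, with the robot touching nothing.
It also fails if it takes over 141 s, if anything falls off the work surface, if the arm or the gripper's body presses on something with over 40 N, if the wrist force passes 120 N, or if a joint passes its speed limit or range.

ROBOT

A 7-joint arm with a two-finger parallel gripper is mounted at the origin on the work surface. World frame = base frame: x ahead of the robot, y to its left, z up, the work surface at z = 0. Lengths are in mm, angles in rad, forces in N, time in s.
With the tool pointing down it reaches from about 400 to 900 mm from the base axis. Payload 5.6 kg.
Tool frame: the origin (TCP) lies midway between the tips of the shut fingers; the grasp point (between the pads) lies 19 mm behind it; x points along the fingers, y is the direction in which the jaws open and shut, and the axes are right-handed (so a half turn about x gives the same grasp; the last joint's range is limited). The gripper opens to 92 mm and grips with 3 to 60 N. Pads are 20 mm wide; open, the fingers measure 128 mm over their backs; the gripper's body (75 mm by 189 mm) begins 69 mm behind the grasp point.
Start: joints at [-1.18, 0.468, -0.012, 1.603, 0.006, 1.071, -0.056], TCP at [273.249, 589.783, 214.592] pointing down, gripper open.
Joint ranges: [-2.53, 2.53], [-0.31, 2.02], [-1.57, 1.55], [0.28, 2.44], [-1.29, 4.43], [0.15, 1.84], [-2.92, 2.92]. Speed limits (rad/s): [2.57, 2.57, 3.14, 3.14, 3.14, 3.14, 3.14].

INTERFACE

Orientations are given as a rotation vector (axis times angle).
In Python, from cell import robot, grip, kin, viewer gives the robot as it stands. Calls block until the motion is done:
- robot.movep(position, orientation): joint-space move of the TCP to a pose.
- robot.servo_line(position, feed=150, rotation=None): straight line of the TCP; rotation=None keeps the orientation; feed is the mean speed in mm/s.
- robot.goto_joints(angles): joint-space move.
- grip(opening, newtons=None): opening from 0.0 (shut) to 1.0 (fully open); newtons is the grip in N (None keeps the last); returns when the fingers have stopped.
- robot.hold(seconds).
- kin.ik(position, orientation): joint angles nearest the present ones, or None.
- robot.observe(): the state.
- viewer.read_camera(name): name is "scene" or "top" or "wrist"; returns the picture (384x512x3 uint8, red, green, blue); there is no depth.
- viewer.camera_info(name): a dict with "camera_matrix" (3x3 intrinsics, pixels), "R" (3x3) and "t" (3): a world point X has camera coordinates R X + t. Camera axes: x right, y down, z forward; pixel columns grow to the right and rows downward; lengths in mm; the calibration is good to about 2 mm. A picture is of the moment at which its call begins: read the wrist's pose just before it. camera_info takes no time and is no camera call; for the wrist camera it gives the pose at the moment of the call.
A pose or a line that the arm cannot do raises robot.IKError and nothing moves.
- robot.job_done(): hands the job in, once; it reports no verdict.
Trained networks look in the newest picture that a camera, given by its name, has taken for a name from the list of things; names that differ only in an ending like _2 or _b are one class to them, and where a whole thing is asked for, a point or a joint stands for the part that bears it (a point fixed in the world has none). Each returns a list of dicts, best first, with "confidence" (0 to 1); they miss things now and then, are a little off and sometimes report something else, mostly with a low value. They report only what shows in the picture. A call takes as long as a camera call. They do not tell look-alikes from the thing itself.
- viewer.silhouettes(name, camera): "mask" (384x512 bool, what is visible of it).
- viewer.pinpoint(name, camera): "at" ([x, y, z] in mm, in the coordinates of the camera as it stood for that picture, good to about 4 mm: a listed point, or the origin of a listed thing).
The state is a dict: "t": time; "joints": joint angles; "joint_velocities": joint speeds; "joint_torque": joint torques, N m; "tcp_pos": TCP position; "tcp_rot": TCP orientation; "contact_force": force on the tool from outside, world axes, zero at the start; "wrist_torque": the same for the moment, N m; "grip_width": opening from 0.0 (shut) to 1.0 (fully open).
Only numpy, scipy, OpenCV 4.12 (cv2) and the standard library are available. Lean on these libraries where they do the work, as an engineer would, in place of code of your own. Each camera call takes 0.05 s, during which the arm holds its last target. There are 200 camera calls.

## Working session

There is one attempt and no reset: what is moved stays moved. The work goes in short steps, each a Python script; the robot and the scene stay as the last script left them, time stands still between calls to the robot, and variables do not carry over. Pictures are saved under pics/ and viewed, about 12 in all and at most 16, crops included, and the job is handed in when it is done.

```bash
ls; mkdir -p pics
cat > h.py <<'E'
import numpy as np, cv2
from cell import robot, grip, kin, viewer
from scipy.spatial.transform import Rotation as R
def snap(cam,name,crop=None,scale=1.0):
    im=viewer.read_camera(cam)
    o=im if crop is None else im[crop[1]:crop[3],crop[0]:crop[2]]
    o=cv2.resize(o,None,fx=scale,fy=scale,interpolation=cv2.INTER_CUBIC)
    cv2.imwrite('pics/'+name+'.png',o[:,:,::-1]); return im
def toworld(p,info):
    return np.array(info['R']).T@(np.array(p)-np.array(info['t']))
def pix2plane(uv,z,info):
    K=np.array(info['camera_matrix']);Rm=np.array(info['R']);c=-Rm.T@np.array(info['t'])
    d=Rm.T@np.linalg.solve(K,[uv[0],uv[1],1.0]); return c+d*(z-c[2])/d[2]
def proj(X,info):
    p=np.array(info['camera_matrix'])@(np.array(info['R'])@np.array(X)+np.array(info['t'])); return p[:2]/p[2]
def down(yaw):
    "tool pointing down, jaws opening along world direction yaw (angle of tool y from world x)"
    y=np.array([np.cos(yaw),np.sin(yaw),0]); x=np.array([0,0,-1.]); z=np.cross(x,y)
    return R.from_matrix(np.c_[x,y,z]).as_rotvec()
E
cat > a.py <<'E'
from h import *
a=snap('scene','scene0',scale=1.5); b=snap('top','top0',scale=1.5)
s=robot.observe(); print(s['tcp_pos'],R.from_rotvec(s['tcp_rot']).as_matrix().round(2).tolist(),s['contact_force'],s['t'])
for cam in ['top','scene']:
    inf=viewer.camera_info(cam)
    print(cam,'campos',(-np.array(inf['R']).T@inf['t']).round())
    for n in ['gold_cup','green_cup','tray','gold_box','stand','cork_mat','cup_mat','display_board','amber_jar','brush_pot']:
        print(n,[(np.round(toworld(d['at'],inf)).tolist(),np.round(proj(toworld(d['at'],inf),inf)).tolist(),round(d['confidence'],2)) for d in viewer.pinpoint(n,cam)[:3]])
E
python3 a.py
```

```text
pics
[273.03956455 589.27590018 213.7487007 ] [[-0.0, 0.42, 0.91], [-0.0, 0.91, -0.42], [-1.0, -0.0, 0.0]] [ 0.05798749 -0.13535181  0.34932069] 0.1
top campos [3.80e+02 1.00e+00 1.25e+03]
gold_cup [([617.0, 151.0, 76.0], [188.0, 129.0], 0.9)]
green_cup [([521.0, 138.0, 77.0], [193.0, 167.0], 0.58)]
tray [([567.0, 141.0, 64.0], [192.0, 150.0], 0.66)]
gold_box []
stand [([212.0, -296.0, -1.0], [359.0, 289.0], 0.97)]
cork_mat [([549.0, -146.0, -3.0], [303.0, 162.0], 0.57)]
cup_mat [([454.0, 355.0, -2.0], [114.0, 195.0], 0.9)]
display_board [([484.0, -346.0, -1.0], [378.0, 187.0], 0.6)]
amber_jar [([683.0, 369.0, 4.0], [110.0, 109.0], 0.72)]
brush_pot [([695.0, -355.0, -3.0], [381.0, 109.0], 0.84)]
scene campos [949. 450. 798.]
gold_cup [([611.0, 151.0, 77.0], [258.0, 267.0], 0.87)]
green_cup [([514.0, 138.0, 79.0], [280.0, 238.0], 0.88)]
tray [([569.0, 145.0, 69.0], [268.0, 256.0], 0.59)]
gold_box [([568.0, 148.0, 15.0], [269.0, 268.0], 0.57), ([610.0, 154.0, 77.0], [259.0, 267.0], 0.27)]
stand [([216.0, -299.0, -2.0], [236.0, 137.0], 0.96), ([570.0, 146.0, 13.0], [268.0, 269.0], 0.21)]
cork_mat [([550.0, -146.0, -0.0], [196.0, 210.0], 0.72)]
cup_mat [([454.0, 361.0, 1.0], [367.0, 291.0], 0.75), ([615.0, 150.0, 79.0], [257.0, 267.0], 0.42)]
display_board [([483.0, -342.0, 0.0], [171.0, 169.0], 0.71)]
amber_jar [([685.0, 374.0, 4.0], [317.0, 371.0], 0.73)]
brush_pot [([698.0, -359.0, -2.0], [112.0, 204.0], 0.95), ([514.0, 137.0, 78.0], [280.0, 238.0], 0.46)]
```

View pics/scene0.png

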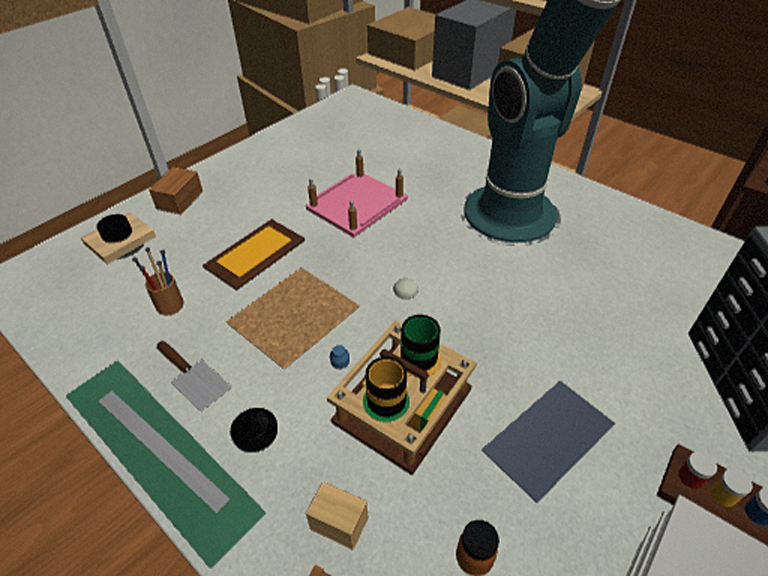

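View pics/top0.png

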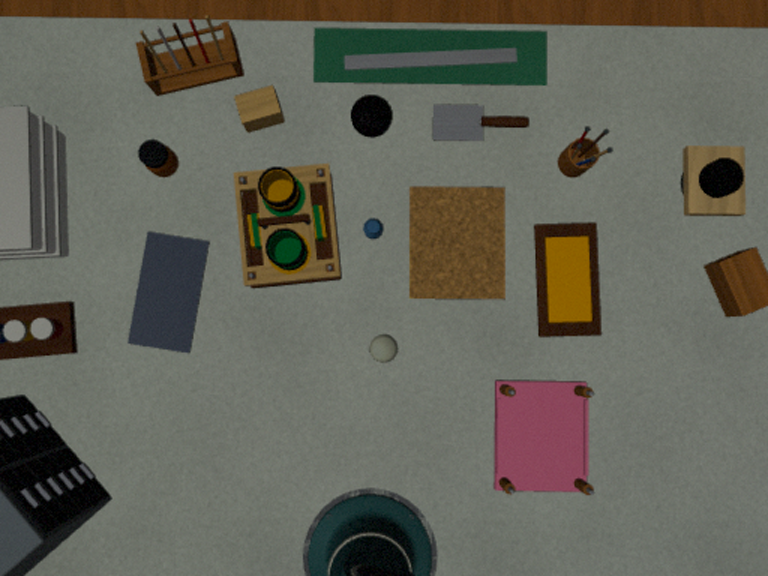

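The scene shows the stand with its tray at scene0 (403,395), about (568,145) in the world. The gold cup is on the green spot at (386,385) and the green cup on the gold spot at (420,340).

Look-alikes:
- **Stand:** the pink one at scene0 (356,195) / top0 (543,437) is excluded. The real stand is the one under the tray.
- **Board:** the pale block with a black disc at (118,235) and the brown block at (175,190) are not it. The display board is at (254,252).
- **Cork mat and grey mat:** the green cutting mat at (165,460) is neither. Cork is at (293,315) and the slate mat at (550,440).
- **Cups:** the black disc at (254,428) is not a cup.
- **Jar and pot:** the amber jar is at (477,545) and the brush pot at (163,293).

Next is a close wrist look.

```bash
cat > b.py <<'E'
from h import *
t0=robot.observe()['t']
robot.movep([567,141,400],down(0.105+np.pi/2))
s=robot.observe(); print(s['t']-t0,s['tcp_pos'],np.round(s['joints'],2))
i=viewer.camera_info('wrist'); Rt=R.from_rotvec(s['tcp_rot']).as_matrix()
c=-np.array(i['R']).T@i['t']; print('cam in tool',Rt.T@(c-s['tcp_pos']),'axes',(Rt.T@np.array(i['R']).T).round(3).tolist()); print(i['camera_matrix'])
snap('wrist','w0',scale=1.5)
for n in ['gold_cup','green_cup','tray','stand','gold_box']:
    print(n,[(np.round(toworld(d['at'],i),1).tolist(),np.round(proj(toworld(d['at'],i),i)).tolist(),round(d['confidence'],2)) for d in viewer.pinpoint(n,'wrist')[:3]])
viewer.read_camera('top'); i=viewer.camera_info('top')
for n in ['cork_mat','cup_mat','display_board']:
    for d in viewer.silhouettes(n,'top')[:2]:
        m=d['mask'].astype(np.uint8); cs,_=cv2.findContours(m,cv2.RETR_EXTERNAL,cv2.CHAIN_APPROX_NONE); cn=max(cs,key=cv2.contourArea)
        z=12 if n[0]=='d' else 4
        W=np.array([pix2plane(p,z,i)[:2] for p in cn[:,0]],np.float32)
        print(n,round(d['confidence'],2),cv2.minAreaRect(W))
E
python3 b.py
```

```text
2.0417 [566.65128431 142.16268778 399.53958895] [-0.47  0.22  0.21  1.53 -0.05  1.39  1.42]
cam in tool [-169.98699805   -0.22693011  -80.42507111] axes [[-0.001, -0.285, 0.958], [1.0, -0.0, 0.0], [0.0, 0.958, 0.285]]
[[319.42794925   0.         254.09660902]
 [  0.         319.42794925 187.48817722]
 [  0.           0.           1.        ]]
gold_cup [([615.5, 150.6, 76.9], [256.0, 178.0], 0.9)]
green_cup [([520.9, 140.5, 73.9], [256.0, 117.0], 0.91), ([684.9, 376.9, -2.6], [369.0, 214.0], 0.56)]
tray [([566.5, 144.2, 71.5], [255.0, 146.0], 0.97)]
stand []
gold_box []
cork_mat 0.69 ((580.7825317382812, 92.5147933959961), (62.13705062866211, 21.333473205566406), 4.904628276824951)
cork_mat 0.68 ((550.5439453125, -149.33499145507812), (203.18687438964844, 172.2352752685547), 1.0748059749603271)
cup_mat 0.96 ((456.460205078125, 385.0155029296875), (206.56968688964844, 81.03245544433594), 1.457275390625)
display_board 0.58 ((485.0830993652344, -343.3630065917969), (200.06130981445312, 113.48719787597656), 3.0774974822998047)
```

View pics/w0.png

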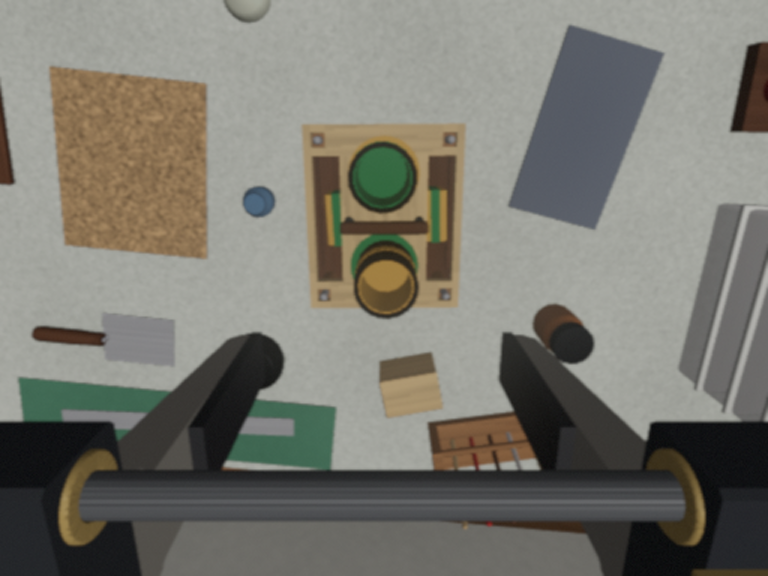

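The wrist view (w0) matches the network estimates. Green cup is at (383,175) on the gold spot, gold cup at (386,280) on the green spot, and the dark handle at (384,228) lies between them. Striped box ends show in the windows at (333,218) and (438,215). Cup spacing and yaw (96 mm, 0.106) fit the spots. Moving the cups now.

```bash
cat >> h.py <<'E'
def rep(l):
    s=robot.observe(); print(l,'t',round(s['t'],1),np.round(s['tcp_pos'],1),'F',np.round(s['contact_force'],1),'w',round(s['grip_width'],3),'j7',round(s['joints'][6],2))
def go(p,yaw,feed=250): robot.servo_line(list(p),feed=feed,rotation=down(yaw))
def transfer(src,ysrc,dst,ydst,ztr,N,name,zapp=None,feed=250,soft=30):
    "src,dst: TCP xyz at grasp and release"
    go([src[0],src[1],ztr],ysrc,feed); grip(1.0)
    robot.servo_line(list(src),feed=150); grip(0.0,N); rep(name+' grasped')
    go([src[0],src[1],ztr],ysrc,150); rep(name+' lifted')
    go([dst[0],dst[1],ztr],ydst,feed)
    robot.servo_line([dst[0],dst[1],dst[2]+12],feed=150); robot.servo_line(list(dst),feed=soft); rep(name+' down')
    grip(1.0); robot.servo_line([dst[0],dst[1],max(ztr-40,dst[2]+90)],feed=200); rep(name+' clear')
E
cat > c.py <<'E'
from h import *
T=np.pi/2
transfer([616,150.5,109],T+.106,[503,350,34.5],T-.17,215,25,'gold')
transfer([520.7,139.5,109],T+.106,[406,366,34.5],T-.17,215,25,'green')
E
python3 c.py
```

```text
gold grasped t 6.2 [616.2 150.7 109.4] F [-1.2 -0.8  1.5] w 0.648 j7 1.48
gold lifted t 7.1 [615.2 150.3 213.8] F [-0.4  0.2 -2.6] w 0.65 j7 1.46
gold down t 10.0 [502.8 350.   34.4] F [-0.8 -0.8 -0.4] w 0.649 j7 0.85
gold clear t 11.4 [502.3 349.6 173.9] F [ 0.4  0.3 -0.4] w 1.0 j7 0.82
green grasped t 14.1 [520.9 139.3 109.3] F [-0.8 -1.1  3.9] w 0.65 j7 1.45
green lifted t 15.0 [519.9 139.4 214. ] F [-0.4  0.5 -2.5] w 0.65 j7 1.42
green down t 18.0 [405.9 365.9  34.4] F [-0.2 -0.4 -0.7] w 0.649 j7 0.67
green clear t 19.4 [405.4 365.5 174.1] F [-0.   0.1  0.3] w 0.997 j7 0.65
```

```bash
cat > d.py <<'E'
from h import *
go([480,330,260],np.pi/4+.1,350)
robot.movep([568,145,300],down(.106)); robot.hold(.3); rep('above tray')
i=viewer.camera_info('wrist'); snap('wrist','w1',scale=1.5)
for d in viewer.silhouettes('tray','wrist')[:1]:
    m=d['mask'].astype(np.uint8); cs,_=cv2.findContours(m,cv2.RETR_EXTERNAL,cv2.CHAIN_APPROX_NONE); cn=max(cs,key=cv2.contourArea)
    print(cv2.minAreaRect(np.array([pix2plane(p,79,i)[:2] for p in cn[:,0]],np.float32)))
print([toworld(d['at'],i).round(1) for d in viewer.pinpoint('tray','wrist')[:1]])
c,s=np.cos(.106),np.sin(.106)
for x in(-80,80):
  for y in(-65,65): print((x,y),(proj([568.2+c*x-s*y,145+s*x+c*y,87],i)*1.5).round())
for y in(-42,42): print('bar',(proj([568.2-s*y,145+c*y,125],i)*1.5).round())
E
python3 d.py
```

```text
above tray t 21.3 [567.6 146.3 299.7] F [-0.2 -0.4  0.1] w 0.999 j7 -0.07
((566.5425415039062, 144.34323120117188), (190.4412384033203, 159.53382873535156), 6.323670387268066)
[array([566.9, 148.3,  69.4])]
(-80, -65) [288. 318.]
(-80, 65) [279. 161.]
(80, -65) [475. 319.]
(80, 65) [485. 162.]
bar [381. 308.]
bar [382. 197.]
```

View pics/w1.png

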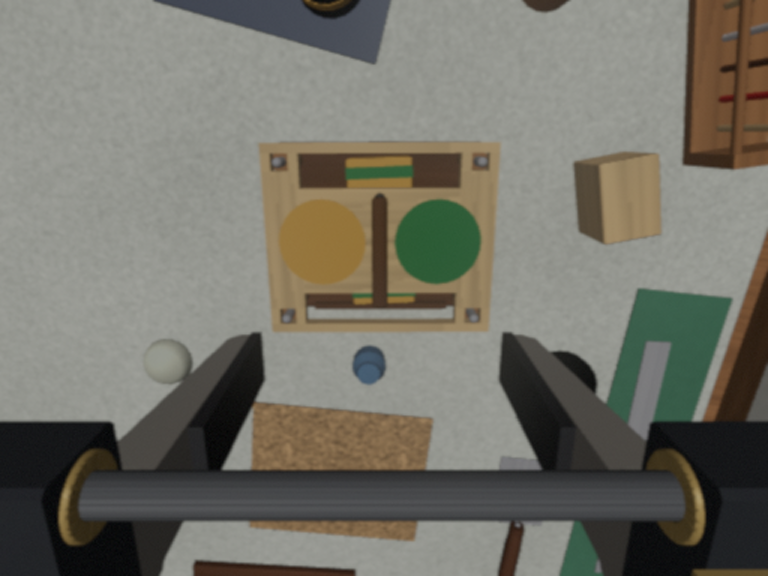

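w1 shows the empty tray with the gold spot at (322,241), green at (437,241) and the bar at (380,250). The pins at (279,161), (481,160), (289,316), (474,317) are within about 3 px of prediction. Lifting the tray now.

```bash
cat > e.py <<'E'
from h import *
Y=.110
go([567,145,180],Y,200); robot.servo_line([567,145,100.5],feed=120); rep('pre')
grip(0.0,40); rep('tray grasped')
go([567,145,130.5],Y,50); rep('lift1'); go([567,145,185],Y,120); rep('lift2')
go([550,-148,185],.019,220); rep('over cork')
go([550,-148,48],.019,120); go([550,-148,38],.019,25); rep('down')
i=viewer.camera_info('wrist'); snap('wrist','w2',scale=1.2)
grip(1.0); rep('rel'); go([550,-148,140],.019,150)
robot.movep([567,143,300],down(Y)); robot.hold(.3); rep('above box')
i=viewer.camera_info('wrist'); snap('wrist','w3',scale=1.5)
for d in viewer.silhouettes('gold_box','wrist')[:2]:
    m=d['mask'].astype(np.uint8); cs,_=cv2.findContours(m,cv2.RETR_EXTERNAL,cv2.CHAIN_APPROX_NONE); cn=max(cs,key=cv2.contourArea)
    print(d['confidence'],cv2.minAreaRect(np.array([pix2plane(p,55,i)[:2] for p in cn[:,0]],np.float32)))
print([toworld(d['at'],i).round(1) for d in viewer.pinpoint('gold_box','wrist')[:2]])
E
python3 e.py
```

```text
pre t 23.0 [567.7 145.1 101.3] F [-0.1 -0.4  0.6] w 1.003 j7 0.04
tray grasped t 24.1 [566.8 145.  100.4] F [ 0.  -0.1  0.3] w 0.126 j7 0.04
lift1 t 24.9 [566.8 145.  130.5] F [ 0.2  0.2 -2.4] w 0.125 j7 0.02
lift2 t 25.5 [566.5 145.  184.6] F [-0.2  0.  -2.8] w 0.123 j7 -0.01
over cork t 27.0 [ 550.2 -146.5  184.8] F [ 0.1 -0.3 -3. ] w 0.121 j7 0.45
down t 28.8 [ 549.9 -148.1   37.9] F [ 0.3 -0.4 -2.8] w 0.125 j7 0.57
rel t 30.1 [ 550. -148.   38.] F [-0.2 -0.7 -0.4] w 1.0 j7 0.57
above box t 32.5 [567.1 142.1 299.7] F [-0.4  0.6 -0.3] w 1.002 j7 -0.03
0.76 ((567.2642822265625, 147.8165740966797), (57.40096664428711, 129.88519287109375), 8.148387908935547)
0.16 ((509.8439025878906, 315.9903564453125), (36.94206619262695, 7.206790447235107), 6.183987617492676)
[array([566.9, 144. ,  12.8])]
```

View pics/w3.png

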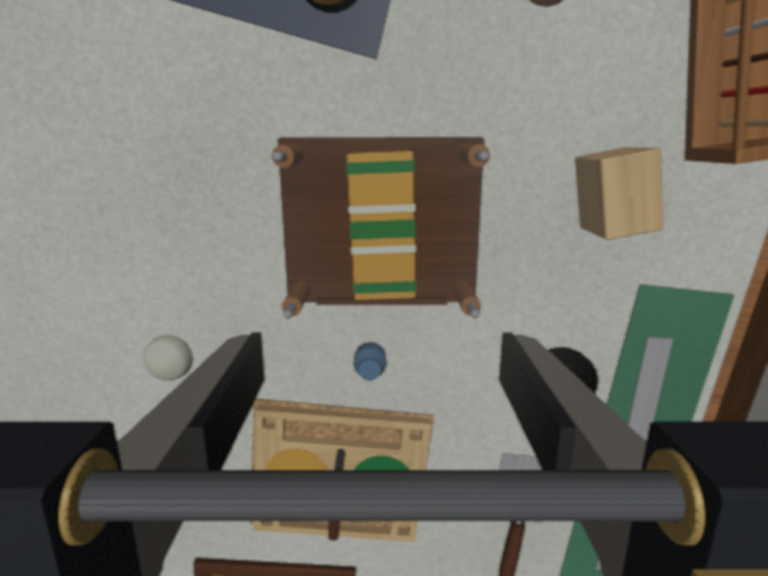

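View pics/w2.png

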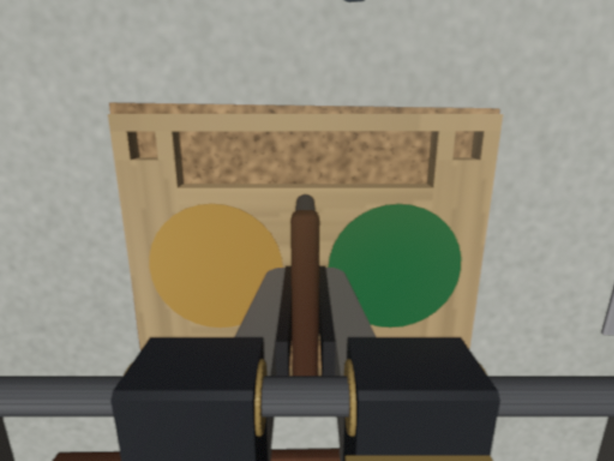

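The box in w3 lies clear between the posts, corners (347,153), (412,151), (417,297), (356,300). In w2 the tray sits on the cork mat. I'll measure the board closely and compute the pin and box corners.

```bash
cat > f.py <<'E'
from h import *
i=viewer.camera_info('wrist')
for z,P in((87,[(280,156),(483,155),(289,313),(474,312)]),(55,[(347,153),(412,151),(417,297),(356,300)])):
    W=np.array([pix2plane(np.array(p)/1.5,z,i)[:2] for p in P]); print(z,W.round(1).tolist(),W.mean(0).round(1))
robot.movep([485,-343,300],down(.054-np.pi/2)); robot.hold(.3); rep('above board')
i=viewer.camera_info('wrist'); im=snap('wrist','w4',scale=1.5)
hsv=cv2.cvtColor(im,cv2.COLOR_RGB2HSV)
m=cv2.inRange(hsv,(16,130,90),(32,255,255)); cs,_=cv2.findContours(m,cv2.RETR_EXTERNAL,cv2.CHAIN_APPROX_NONE)
for cn in sorted(cs,key=cv2.contourArea)[-2:]:
    print(cv2.boundingRect(cn),cv2.minAreaRect(np.array([pix2plane(p,12,i)[:2] for p in cn[:,0]],np.float32)))
for d in viewer.silhouettes('display_board','wrist')[:1]:
    cs,_=cv2.findContours(d['mask'].astype(np.uint8),cv2.RETR_EXTERNAL,cv2.CHAIN_APPROX_NONE); cn=max(cs,key=cv2.contourArea)
    print('board',cv2.minAreaRect(np.array([pix2plane(p,12,i)[:2] for p in cn[:,0]],np.float32)))
print([toworld(d['at'],i).round(1) for d in viewer.pinpoint('display_board','wrist')[:2]])
E
python3 f.py
```

```text
87 [[482.1, 201.5], [638.0, 219.4], [496.0, 73.0], [652.3, 91.1]] [567.1 146.2]
55 [[531.3, 208.3], [585.1, 215.8], [606.0, 88.7], [551.0, 79.8]] [568.4 148.1]
above board t 34.8 [ 485.3 -342.6  300. ] F [-1.4 -0.7 -0.7] w 0.998 j7 -0.46
(93, 107, 51, 50) ((501.4577941894531, -147.70968627929688), (69.16149139404297, 70.96530151367188), 3.1491894721984863)
(228, 96, 58, 106) ((484.830322265625, -344.96099853515625), (152.94168090820312, 79.47472381591797), 2.5828256607055664)
board ((485.34503173828125, -344.75457763671875), (198.3626708984375, 109.72111511230469), 2.1625871658325195)
[array([ 484.6, -343.1,    2.5])]
```

View pics/w4.png

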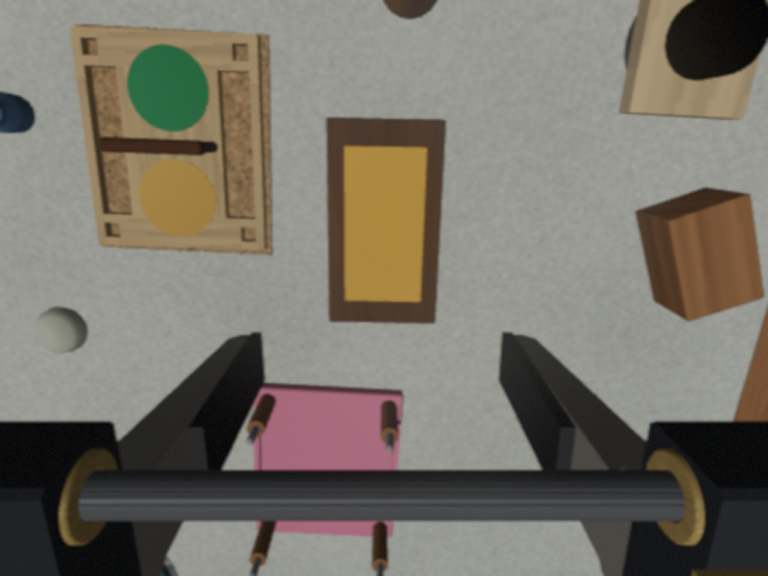

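The w4 yellow panel spans (343,146) to (428,302). Panel and board rectangles agree on centre (485,-344.8) and yaw 0.042. Moving the box.

```bash
cat > g.py <<'E'
from h import *
Y=.146; T=np.pi/2; B=.042-T
robot.movep([567.8,147.5,180],down(Y))
robot.servo_line([567.8,147.5,60],feed=150); robot.servo_line([567.8,147.5,21],feed=80); rep('pre')
grip(0.0,30); rep('box grasped')
go([567.8,147.5,60],Y,60); go([567.8,147.5,160],Y,150); rep('lift')
go([485,-344.8,160],B,220); robot.servo_line([485,-344.8,32],feed=120); robot.servo_line([485,-344.8,18.6],feed=25); rep('down')
grip(1.0); rep('rel'); robot.servo_line([485,-344.8,120],feed=150)
robot.servo_line([485,-344.8,300],feed=300); robot.hold(.3)
i=viewer.camera_info('wrist'); im=snap('wrist','w5',crop=(180,50,330,250),scale=3)
for d in viewer.silhouettes('gold_box','wrist')[:1]:
    cs,_=cv2.findContours(d['mask'].astype(np.uint8),cv2.RETR_EXTERNAL,cv2.CHAIN_APPROX_NONE); cn=max(cs,key=cv2.contourArea)
    print('box',cv2.minAreaRect(np.array([pix2plane(p,52,i)[:2] for p in cn[:,0]],np.float32)))
c,s=np.cos(.042),np.sin(.042)
for z,a,b in((52,65,28),(12,75,38),(12,100,55)):
  print(z,[((proj([485+c*x-s*y,-344.8+s*x+c*y,z],i)-[180,50])*3).round().tolist() for x,y in((a,b),(a,-b),(-a,-b),(-a,b))])
E
python3 g.py
```

```text
pre t 38.4 [567.8 147.2  20.8] F [ 0.3 -0.3 -0.2] w 0.999 j7 0.45
box grasped t 39.0 [567.8 147.6  21.1] F [-1.5  0.3  2.2] w 0.607 j7 0.45
lift t 40.6 [567.1 147.6 159.2] F [-0.4  0.3 -1.9] w 0.61 j7 0.31
down t 44.9 [ 484.9 -344.9   18.5] F [ 0.1  0.8 -2.1] w 0.609 j7 -0.15
rel t 45.6 [ 485.  -344.8   18.6] F [0.2 0.1 0.8] w 1.003 j7 -0.15
box ((486.2492980957031, -345.51715087890625), (129.67584228515625, 56.78910827636719), 2.6152420043945312)
52 [[157.0, 165.0], [290.0, 165.0], [284.0, 456.0], [163.0, 456.0]]
12 [[141.0, 139.0], [306.0, 139.0], [299.0, 448.0], [148.0, 448.0]]
12 [[101.0, 81.0], [345.0, 81.0], [331.0, 495.0], [116.0, 495.0]]
```

View pics/w5.png

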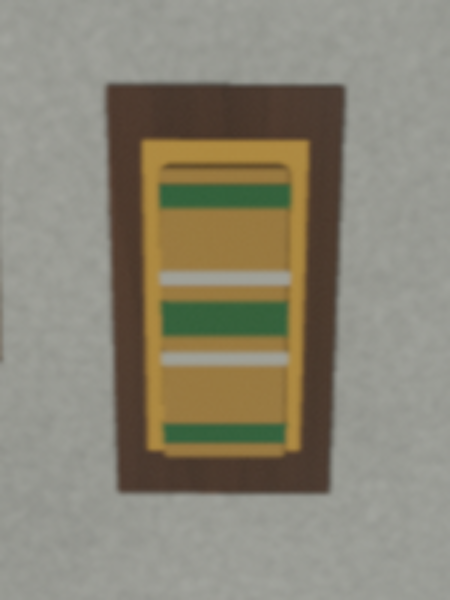

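The box's outline in w5 (x 160–291, y 164–457) matches the prediction for a centred box to about 1 mm. Now the tray goes back.

```bash
cat > k.py <<'E'
from h import *
Y=.110
robot.movep([550,-148,150],down(.019)); robot.servo_line([550,-148,37.5],feed=120)
grip(0.0,40); rep('tray grasped')
go([550,-148,60],.019,60); go([550,-148,185],.019,150); go([566.8,145.3,185],Y,200); robot.hold(.2)
go([566.8,145.3,128],Y,120); rep('at pins')
for z in (122,116,110,105,102,100.5):
    go([566.8,145.3,z],Y,30); rep(z)
    if np.linalg.norm(robot.observe()['contact_force'])>15: print('STOP'); break
else:
    grip(1.0); rep('rel'); go([566.8,145.3,190],Y,150); go([567.6,145,300],Y,300); robot.hold(.3)
    i=viewer.camera_info('wrist'); im=snap('wrist','w6',crop=(160,80,350,240),scale=4)
    for d in viewer.silhouettes('tray','wrist')[:1]:
        cs,_=cv2.findContours(d['mask'].astype(np.uint8),cv2.RETR_EXTERNAL,cv2.CHAIN_APPROX_NONE); cn=max(cs,key=cv2.contourArea)
        print(cv2.minAreaRect(np.array([pix2plane(p,79,i)[:2] for p in cn[:,0]],np.float32)))
    hsv=cv2.cvtColor(im,cv2.COLOR_RGB2HSV)
    for n,lo,hi in(('gold',(14,140,90),(26,255,255)),('green',(50,120,30),(90,255,255))):
        cs,_=cv2.findContours(cv2.inRange(hsv,lo,hi)[80:240,160:350],cv2.RETR_EXTERNAL,cv2.CHAIN_APPROX_NONE)
        cn=max(cs,key=cv2.contourArea); print(n,cv2.minEnclosingCircle(np.array([pix2plane(p+[160,80],79,i)[:2] for p in cn[:,0]],np.float32)))
E
python3 k.py
```

```text
tray grasped t 50.9 [ 550.  -148.    37.5] F [ 0.4 -0.5 -0. ] w 0.128 j7 0.85
at pins t 54.8 [567.2 145.  128.2] F [ 0.4  0.6 -2.2] w 0.124 j7 0.31
122 t 55.2 [566.8 145.4 122.1] F [-0.4  0.1 -2.3] w 0.127 j7 0.32
116 t 55.5 [566.6 145.3 115.8] F [ 0.  -0.9 -2.8] w 0.124 j7 0.33
110 t 55.9 [566.6 145.2 109.7] F [-1.1 -0.5 -3.2] w 0.127 j7 0.33
105 t 56.2 [566.6 145.3 104.7] F [ 0.1  0.4 -2.4] w 0.124 j7 0.34
102 t 56.4 [566.7 145.3 101.8] F [-0.2 -1.  -3.1] w 0.125 j7 0.34
100.5 t 56.7 [566.8 145.3 100.5] F [ 0.5 -0.5 -1.5] w 0.125 j7 0.34
rel t 57.9 [566.8 145.3 100.5] F [-0.1 -0.5 -0.9] w 1.001 j7 0.34
((567.4774780273438, 145.57015991210938), (191.35719299316406, 161.47354125976562), 6.726258754730225)
gold ((519.4989013671875, 139.7083282470703), 35.10448455810547)
green ((614.6734008789062, 150.27276611328125), 33.94445037841797)
```

View pics/w6.png

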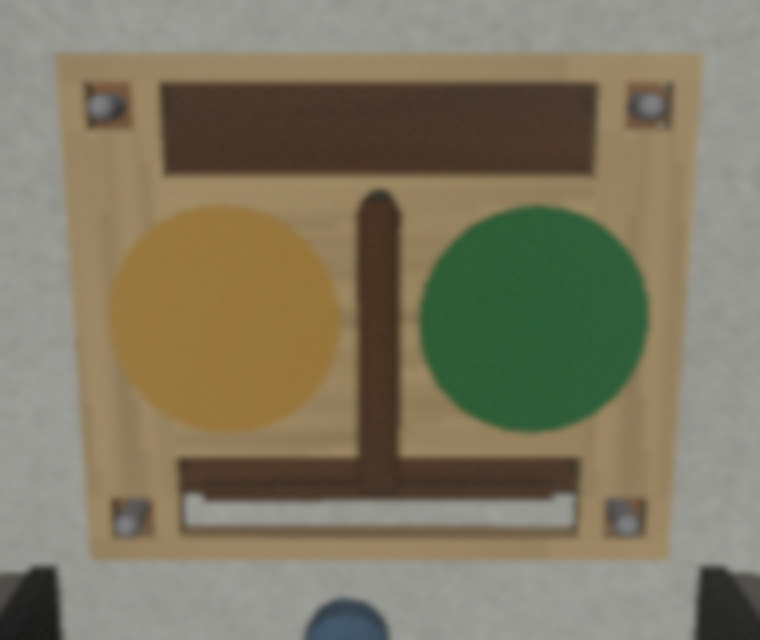

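w6 shows the tray seated, with all four pins visible in the holes at (105,105), (650,105), (130,517), (625,517). Spot centres measured by colour and by geometry agree within 1 mm. Next I'll measure each cup from directly above.

```bash
cat > m.py <<'E'
from h import *
A=np.pi/2-.17; ims=[]
for n,(x,y) in (('gold_cup',(503,350)),('green_cup',(406,366))):
    robot.movep([x+79,y-14,250],down(A)); robot.hold(.3)
    i=viewer.camera_info('wrist'); im=viewer.read_camera('wrist'); ims.append(im)
    rep(str((-np.array(i['R']).T@i['t']).round(1)))
    print(n,[(toworld(d['at'],i).round(1),round(d['confidence'],2)) for d in viewer.pinpoint(n,'wrist')[:2]])
    for d in viewer.silhouettes(n,'wrist')[:2]:
        cs,_=cv2.findContours(d['mask'].astype(np.uint8),cv2.RETR_EXTERNAL,cv2.CHAIN_APPROX_NONE); cn=max(cs,key=cv2.contourArea)
        W=np.array([pix2plane(p,80,i)[:2] for p in cn[:,0]],np.float32); print(cv2.minEnclosingCircle(W),cv2.fitEllipse(W),round(d['confidence'],2))
cv2.imwrite('pics/w7.png',np.hstack(ims)[:,:,::-1][:,:,:][::1,::1][0:384])
E
python3 m.py; python3 -c "
import cv2;a=cv2.imread('pics/w7.png');cv2.imwrite('pics/w7b.png',cv2.resize(a,(800,300)))"
```

```text
[503.  348.9 420.4] t 60.8 [582.2 335.5 250.4] F [-0.6  0.1  0.2] w 1.0 j7 1.09
gold_cup [(array([504.2, 347.9,   2.2]), 0.87), (array([569.3, 145.3,  69.6]), 0.6)]
((501.3261413574219, 350.6783447265625), 29.71759796142578) ((501.5019226074219, 350.57489013671875), (57.34322738647461, 57.999908447265625), 112.31436157226562) 0.85
[406.7 365.1 419.8] t 61.8 [485.9 351.4 249.9] F [ 0.  -0.2  0.8] w 1.002 j7 0.95
green_cup [(array([410.6, 365.6,  -1.2]), 0.62)]
((497.9964599609375, 179.4270477294922), 76.31031799316406) ((290.61102294921875, 499.8831787109375), (193.7118377685547, 647.5599975585938), 0.0) 0.52
```

View pics/w7b.png

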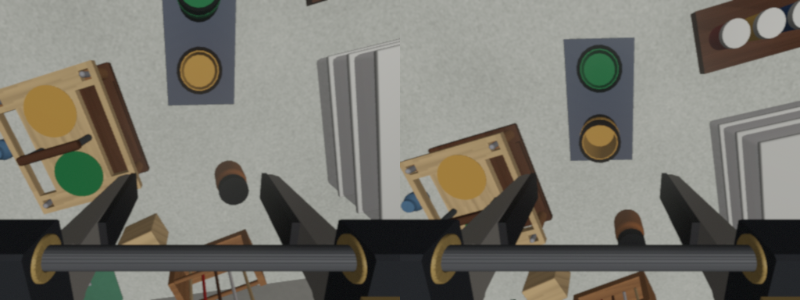

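w7b shows both cups upright on the slate mat, gold at (200,70) left and green at (600,68) right. The green silhouette was a miss, so I'll fit that rim by colour from the same picture.

```bash
cat > n.py <<'E'
from h import *
i=viewer.camera_info('wrist'); im=cv2.imread('pics/w7.png')[:,512:]
sub=im[45:130,210:302]; hsv=cv2.cvtColor(sub,cv2.COLOR_BGR2HSV)
m=((hsv[...,2]<55)|((hsv[...,1]>110)&(hsv[...,0]>50)&(hsv[...,0]<90))).astype(np.uint8)
cs,_=cv2.findContours(m,cv2.RETR_EXTERNAL,cv2.CHAIN_APPROX_NONE); cn=max(cs,key=cv2.contourArea)
W=np.array([pix2plane(p+[210,45],80,i)[:2] for p in cn[:,0]],np.float32); print(cv2.minEnclosingCircle(W),cv2.fitEllipse(W))
E
python3 n.py
```

```text
((402.4447326660156, 366.7449951171875), 29.252002716064453) ((402.4632568359375, 366.6304626464844), (57.1590576171875, 57.457427978515625), 88.46653747558594)
```

```bash
cat > o.py <<'E'
from h import *
T=np.pi/2
transfer([403,366.5,34],T-.17,[614.8,150.7,109.5],T+.112,215,25,'green')
transfer([501.8,350.4,34],T-.17,[519.5,140,109.5],T+.112,215,25,'gold')
c,s=np.cos(T+.112),np.sin(T+.112); ims=[]
for n,(x,y) in (('gold_cup',(519.5,140)),('green_cup',(614.8,150.7))):
    robot.movep([x+80*s,y-80*c,330],down(T+.112)); robot.hold(.3)
    i=viewer.camera_info('wrist'); im=viewer.read_camera('wrist')
    u,v=proj([x,y,155],i).astype(int); ims.append(cv2.resize(im[max(v-60,0):v+60,u-60:u+60],(390,390)))
    rep(str((u,v)))
    K=40; sub=im[v-K:v+K,u-K:u+K].copy()
    for d in viewer.silhouettes(n,'wrist')[:1]:
        cs,_=cv2.findContours(d['mask'].astype(np.uint8),cv2.RETR_EXTERNAL,cv2.CHAIN_APPROX_NONE); cn=max(cs,key=cv2.contourArea)
        W=np.array([pix2plane(p,155,i)[:2] for p in cn[:,0]],np.float32); print(n,cv2.minEnclosingCircle(W),round(d['confidence'],2))
    col=(14,140,90),(26,255,255)
    hsv=cv2.cvtColor(im,cv2.COLOR_RGB2HSV)
    m=cv2.inRange(hsv,*(col if n[1]=='o' else ((50,120,30),(90,255,255))))
    mm=np.zeros_like(m); mm[max(v-60,0):v+60,u-60:u+60]=m[max(v-60,0):v+60,u-60:u+60]
    P=np.argwhere(mm)[:,::-1]; print('spot',cv2.minEnclosingCircle(np.array([pix2plane(p,79,i)[:2] for p in cv2.convexHull(P.astype(np.int32))[:,0]],np.float32)))
cv2.imwrite('pics/w8.png',np.hstack(ims)[:,:,::-1])
E
python3 o.py
```

```text
green grasped t 64.5 [403.  366.6  34.2] F [-1.5 -0.5  2.6] w 0.646 j7 1.0
green lifted t 65.9 [402.5 366.1 214.1] F [-0.6 -0.2 -1.8] w 0.646 j7 0.82
green down t 68.6 [614.7 150.6 109.4] F [-0.3  0.9 -1.5] w 0.653 j7 1.73
green clear t 69.8 [614.2 150.9 198.8] F [-0.1  0.6 -0.9] w 1.002 j7 1.67
gold grasped t 73.0 [501.8 350.4  34.2] F [0.  0.2 1.9] w 0.649 j7 1.15
gold lifted t 74.4 [501.2 350.1 214. ] F [-0.4 -0.3 -0.9] w 0.648 j7 1.02
gold down t 76.7 [519.5 139.9 109.4] F [-1.3  0.3 -2.1] w 0.648 j7 1.7
gold clear t 77.9 [518.9 140.2 198.9] F [-0.2  0.6 -0.3] w 1.0 j7 1.61
(np.int64(254), np.int64(94)) t 78.9 [598.4 149.  329.3] F [-0.4  0.7 -0.1] w 1.0 j7 1.61
gold_cup ((519.0125732421875, 139.98684692382812), 30.32183074951172) 0.66
spot ((519.9481811523438, 140.01119995117188), 31.344593048095703)
(np.int64(253), np.int64(93)) t 79.8 [693.8 159.9 330.8] F [0.1 0.3 0.8] w 1.002 j7 1.67
green_cup ((614.4967651367188, 150.9336700439453), 29.74444007873535) 0.9
spot ((610.964599609375, 148.65484619140625), 27.913204193115234)
```

View pics/w8.png

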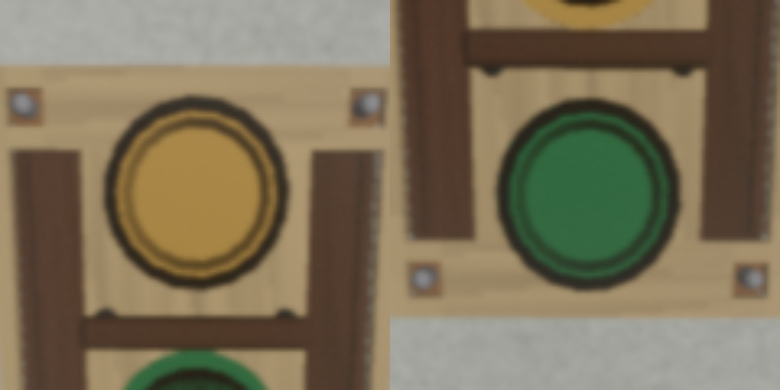

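In w8 each cup sits on its own spot, gold centre (196,192) and green (589,195). The rims cover the spots and are within about 1 mm of the computed spot centres. I'll take one last overview and then hand in.

```bash
cat > p.py <<'E'
from h import *
robot.movep([420,-20,420],down(np.pi/2)); robot.hold(.3); rep('parked'); snap('scene','scene1',scale=1.5)
E
python3 p.py
```

```text
parked t 81.4 [420.3 -19.8 419.9] F [-0.4 -0.8  0.4] w 1.0 j7 1.36
```

View pics/scene1.png

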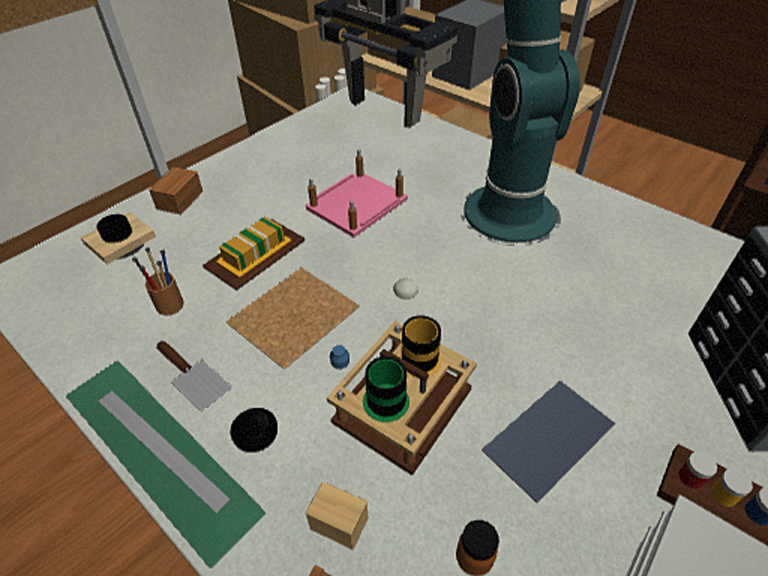

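The overview shows everything in place. The box is on the panel at (253,245) and the tray is down on its pins. The gold cup (421,342) and green cup (386,387) stand on their own spots, and the jar (477,547) and brush pot (163,293) have not moved.

```bash
python3 -c "
from h import *
print(robot.job_done())"
```

```text
the job is handed in; nothing more can be done
None
```

The job is done and handed in at about 81 s of the 141 s allowed. The box is on the yellow panel, the tray is back on the stand, and each cup stands on the spot of its own colour. I moved the cups to the slate mat, the tray to the cork mat and the box to the panel, then returned the tray and the cups.

**Last checks:**
- **Box:** about 1 mm off the panel centre and aligned with the board to within about 0.5°.
- **Tray:** all four pins show in its holes. The measured pose matches the original within about 1 mm, and wrist forces stayed under 4 N while seating it.
- **Cups:** both are upright, and each rim is within about 1 mm of its spot centre. The spot centres come from measuring the empty tray.
- **End state:** the gripper is open and clear of everything, and the amber jar and brush pot look unmoved.

**Checks that failed or disagreed:**
- One network silhouette of the green cup was wrong, so I fitted its rim by colour instead.
- Both cups measured 2–4 mm from where I had released them on the mat, so I regrasped at the measured positions.
- Direct measurement of the green spot with its cup on it was useless because the cup hid it. It read about 4 mm off.

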